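# Space a sprung cover in its nest and hold it flush

## Task

Pull the spacer up out of its snap-in holder, slide it foot first into the one gap beside the grey cover panel that is wide enough for it, all the way down to the floor of the gap, and let go of it. Then, with the fingertips, press the cover panel down on its springs until its top is flush with the metal frame around it, and finish while still holding it pressed there, the spacer still standing in its gap. Leave the parts bin, the jar and the screwdriver where they are.

Things in the scene. Friction and masses are not known exactly. Their poses are not given: they have to be found in the camera images.
- spacer: Loose steel spacer, upright, about 80 g. Blade 10 mm thick (x), 34 wide (y), 42 tall, its lowest 5 mm tapering to 5 x 29; a 2 mm deep detent notch in each narrow edge. On top a grey grip block 18 (x) x 34 (y) x 22 mm tall, 42 to 64 mm above the foot. Origin: centre of the foot's underside, z up. Starts standing in the holder, foot 6 mm above the bench, axes as the holder's.
- holder: Aluminium block fixed to the bench, 44 (x) x 100 mm (y), 32 tall. The spacer stands in its slot, 12 x 36 mm, floor 6 mm above the bench. A sprung ball each side (along y) snaps into the spacer's notches: a straight upward pull of about 6 to 13 N frees it within the first 5 mm, then it slides freely, clear of the slot after 26 mm. Origin: centre of the underside, z up.
- nest: Assembly nest fixed to the bench, 114 (x) x 170 mm (y, base tabs to 210). An aluminium frame, top 28 mm above the bench, surrounds the cover. Along the cover's +x side runs a channel, nest x 25 to 47 mm, 22 deep (floor 6 mm above the bench), partly filled by three stops, each leaving its own gap to the cover. Origin: centre of the underside, z up, y along the channel.
- cover (a joint): How far the grey cover is pressed down, m: 0 up (top 6 mm proud of the frame, 34 mm above the bench), 0.006 at its stop, flush with the frame. Moves straight down without tilting against springs: about 2.5 N to start, 8 N at the stop; springs up when let go.
- cover_top (a point): Centre of the top face of the grey cover panel, 70 (nest x) x 144 mm (nest y), at nest x = -10 mm, y = 0; 34 mm above the bench when up, 28 when flush. Axes as the nest's.
- stop_thin: Steel block fixed in the channel, 48 mm long (y), 22 tall (level with the frame), 9 thick: leaves a 13 mm gap to the cover, the only one that takes the spacer. Origin: on the channel floor, mid-length, on its face away from the cover; axes as the nest's. Block x -9 to 0, gap x -22 to -9 mm. The three stops lie end to end in any order; thicker neighbours bound the gap 48 mm apart.
- stop_mid: Like stop_thin but 15 mm thick: leaves a gap of only 7 mm, too narrow for the spacer.
- stop_thick: Like stop_thin but 18 mm thick: leaves a gap of only 4 mm, too narrow for the spacer.
- parts_bin: Bystander: loose open black bin, 90 x 120 mm, 45 mm tall. Origin: centre of the underside.
- jar: Bystander: loose grey jar with a white cap, 44 mm across, 55 mm tall. Origin: centre of the underside.
- driver: Bystander: loose screwdriver lying on the bench, 170 mm long along its x.
Not all that is in view belongs to the job. What is shaped like the spacer but yellow is not meant. There is more than one size of the nest; the job needs the smaller.

How it is judged:
On the way, in this order (a step that is already met when the one before it is completed fails the run):
1. the spacer is pulled up out of its holder (z of spacer in the frame of holder above 0.04 m), for 0.1 s.
2. the spacer stands on the floor of the wide gap, let go (x of spacer in the frame of stop_thin between -0.0195 and -0.0115 m and y of spacer in the frame of stop_thin between -0.012 and 0.012 m and z of spacer in the frame of stop_thin between -0.003 and 0.003 m and angle between spacer's own z axis and vertical below 0.15 rad and angle between the x axis of spacer and the x axis of stop_thin, either way round below 0.2 rad and contact force between the fingers and spacer below 0.3 N and linear speed of spacer below 0.02 m/s), for 0.2 s.
At the end, for the whole second after the job is handed in: Spacer upright (0.15 rad) in the 13 mm gap at the thin stop, foot within 3 mm of the floor, 4 mm across and 12 mm along of the gap's middle, aligned within 0.2 rad, not touched by the fingers; the fingers press the cover with over 2 N and hold it within 1.5 mm of flush (x of spacer in the frame of stop_thin between -0.0195 and -0.0115 m and y of spacer in the frame of stop_thin between -0.012 and 0.012 m and z of spacer in the frame of stop_thin between -0.003 and 0.003 m and angle between spacer's own z axis and vertical below 0.15 rad and angle between the x axis of spacer and the x axis of stop_thin, either way round below 0.2 rad and contact force between the fingers and spacer below 0.3 N and value of joint cover above 0.0045 m and contact force between the fingers and cover above 2 N); the arm keeps its last pose, push and grip.
It fails at once if the parts bin is moved by more than 30 mm (distance of parts_bin from where it was at the start of the episode above 0.03 m).
It fails at once if the jar is moved by more than 30 mm (distance of jar from where it was at the start of the episode above 0.03 m).
It fails at once if the screwdriver is moved by more than 30 mm (distance of driver from where it was at the start of the episode above 0.03 m).
It also fails if it takes over 51 s, if anything falls off the work surface, if the arm or the gripper's body presses on something with over 40 N, if the wrist force passes 120 N, or if a joint passes its speed limit or range.

## Robot

A 6-joint arm with a two-finger parallel gripper is mounted at the origin on the work surface. World frame = base frame: x ahead of the robot, y to its left, z up, the work surface at z = 0. Lengths are in m, angles in rad, forces in N, time in s.
With the tool pointing down it reaches from about 0.35 to 0.85 m from the base axis. Payload 8.1 kg.
Tool frame: the origin (TCP) lies on the centre line of the jaws, within the pads' length; the fingertips stand 22 mm ahead of it and the grasp point (between the pads) lies 3 mm ahead of it; x points along the fingers, y is the direction in which the jaws open and shut, and the axes are right-handed (so a half turn about x gives the same grasp; the last joint's range is limited). The gripper opens to 85 mm and grips with 20 to 120 N. Pads are 22 mm wide; open, the fingers measure 114 mm over their backs; the gripper's body (76 mm by 85 mm) begins 54 mm behind the grasp point. The pads swing forward as they close: fully open they stand 13 mm farther back than shut.
Start: joints at [-1.207, 0.13, 1.488, -0, 1.523, -0.085], TCP at [0.26, -0.541, 0.253] pointing down, gripper open.
Joint ranges: [-2.96, 2.96], [-0.89, 2.26], [0.02, 2.5], [-1.34, 4.48], [0, 2.73], [-2.66, 2.66]. Speed limits (rad/s): [2.39, 2.39, 2.79, 3.14, 3.14, 3.14].

## Interface

Orientations are given as a rotation vector (axis times angle).
In Python, from cell import arm gives the robot as it stands. Calls block until the motion is done:
- arm.goto(position, orientation): joint-space move of the TCP to a pose.
- arm.movel(position, rotation=None, feed=0.15): straight line of the TCP; rotation=None keeps the orientation; feed is the mean speed in m/s.
- arm.move_j(angles): joint-space move.
- arm.gripper_to(opening, grip_force=None): finger opening in m; grip_force is the grip in N (None keeps the last); returns when the fingers have stopped.
- arm.wait(seconds).
- arm.inverse_kinematics(position, orientation): joint angles nearest the present ones, or None.
- arm.get_state(): the state.
- arm.camera(name): name is "scene" or "top"; returns a dict with "color" (420x560x3 uint8, red, green, blue), "depth" (420x560 float32, m along the optical axis (not along the pixel's ray), 0 where there is no reading), "fx", "fy", "cx", "cy" (pixels), "R" (3x3) and "t" (3): a world point X has camera coordinates R X + t. Camera axes: x right, y down, z forward; pixel columns grow to the right and rows downward; lengths in m; the calibration is good to about 2 mm. A picture is of the moment at which its call begins.
A pose or a line that the arm cannot do raises arm.Unreachable and nothing moves.
- arm.hand_in(): hands the job in, once; it reports no verdict.
Trained networks look in a picture, given as the dict that the camera call returned (one of the last four; its "shot" number tells which), for a name from the list of things; names that differ only in an ending like _2 or _b are one class to them, and where a whole thing is asked for, a point or a joint stands for the part that bears it (a point fixed in the world has none). Each returns a list of dicts, best first, with "score" (0 to 1); they miss things now and then, are a little off and sometimes report something else, mostly with a low value. They report only what shows in the picture. A call takes as long as a camera call. They do not tell look-alikes from the thing itself.
- arm.silhouettes(picture, thing): "pixels" (420x560 bool, what is visible of it) and "point" ([column, row] in pixels, amid what is visible of it).
The state is a dict: "time_s": time; "qpos": joint angles; "qd": joint speeds; "tau": joint torques, N m; "position": TCP position; "orientation": TCP orientation; "force": force on the tool from outside, world axes, zero at the start; "torque": the same for the moment, N m; "width": finger opening in m.
Only numpy, scipy, OpenCV 4.12 (cv2) and the standard library are available. Lean on these libraries where they do the work, as an engineer would, in place of code of your own. Each camera call takes 0.05 s, during which the arm holds its last target.

## Working session

There is one attempt and no reset: what is moved stays moved. The work goes in short steps, each a Python script; the robot and the scene stay as the last script left them, time stands still between calls to the robot, and variables do not carry over. Pictures are saved under pics/ and viewed, and the job is handed in when it is done.

```bash
mkdir -p pics; ls
python3 - <<'E'
from cell import arm
import cv2,pickle
s=arm.get_state(); print(s['time_s'],s['position'],s['orientation'],s['width'])
for n in ('scene','top'):
    p=arm.camera(n); cv2.imwrite(f'pics/{n}0.png',cv2.resize(p['color'][:,:,::-1],(800,600),interpolation=cv2.INTER_CUBIC))
    d={'p':p}
    for t in ('spacer','holder','nest','cover','stop_thin','stop_mid','stop_thick'):
        r=arm.silhouettes(p,t); d[t]=r
        print(n,t,[(round(q['score'],2),[int(v) for v in q['point']],int(q['pixels'].sum())) for q in r])
    pickle.dump(d,open(f'{n}0.pkl','wb'))
print(arm.get_state()['time_s'])
E
```

```text
pics
0.0 [ 0.26016845 -0.54009564  0.25224429] [ 1.97296993  0.45220881 -1.97339956] 0.08564627836674904
scene spacer [(0.69, [185, 236], 269), (0.57, [215, 243], 214), (0.57, [248, 259], 340), (0.54, [160, 308], 517), (0.53, [314, 141], 162)]
scene holder [(0.77, [217, 255], 587)]
scene nest [(0.96, [402, 183], 3451), (0.76, [299, 187], 1694)]
scene cover [(0.83, [300, 184], 777), (0.62, [403, 169], 1525), (0.18, [218, 254], 562)]
scene stop_thin []
scene stop_mid [(0.61, [314, 186], 46)]
scene stop_thick []
top spacer [(0.6, [368, 207], 113), (0.58, [228, 207], 123), (0.54, [357, 175], 147)]
top holder [(0.92, [365, 207], 542), (0.32, [443, 183], 327)]
top nest [(0.86, [127, 145], 7158), (0.71, [227, 223], 3103)]
top cover [(0.87, [127, 150], 3482), (0.74, [228, 225], 1567)]
top stop_thin []
top stop_mid [(0.73, [142, 278], 433), (0.41, [228, 207], 121)]
top stop_thick []
0.8
```

View pics/scene0.png

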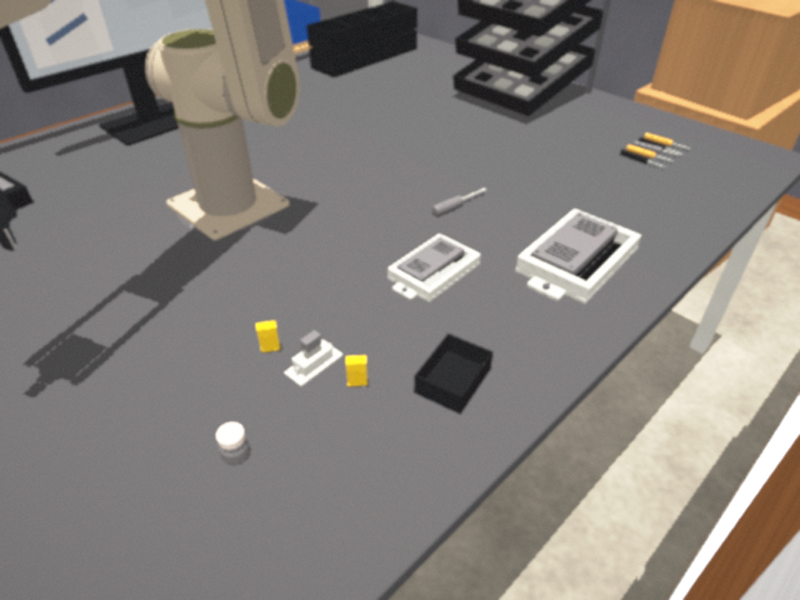

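View pics/top0.png

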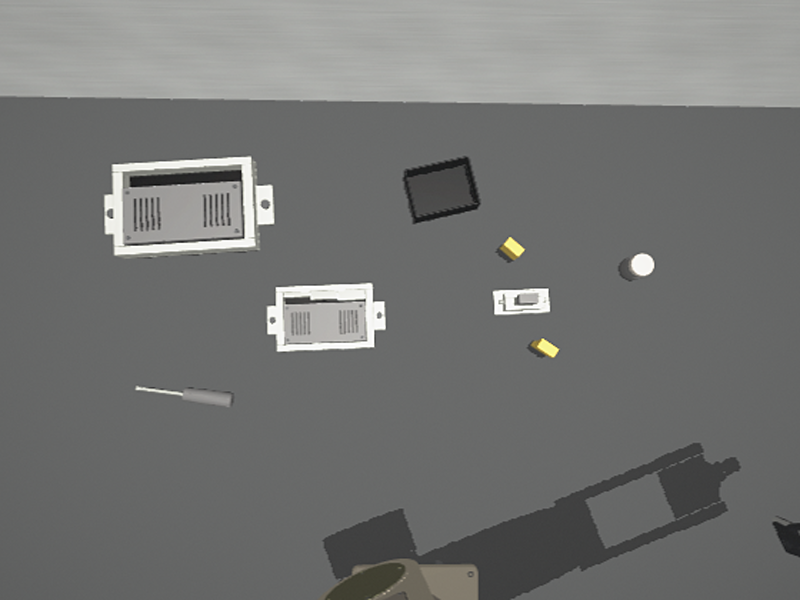

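The small nest is at about (325,317), its channel along the far (image-up) edge. The holder with the grey spacer is at about (522,301), with yellow look-alikes at (512,248) and (545,348).

```bash
cat > h.py <<'E'
import numpy as np,cv2,pickle
def deproj(p,u,v,z):  # pixel -> world at height z
    R,t=np.array(p['R']),np.array(p['t']); u=np.atleast_1d(u).astype(float);v=np.atleast_1d(v).astype(float)
    d=np.stack([(u-p['cx'])/p['fx'],(v-p['cy'])/p['fy'],np.ones_like(u)],-1)@R
    c=-R.T@t
    return c+d*((z-c[2])/d[:,2])[:,None]
def cloud(p):
    v,u=np.mgrid[:420,:560]; Z=p['depth']
    X=np.stack([(u-p['cx'])/p['fx']*Z,(v-p['cy'])/p['fy']*Z,Z],-1)
    return (X-np.array(p['t']))@np.array(p['R'])
def proj(p,X):
    c=np.atleast_2d(X)@np.array(p['R']).T+p['t']
    return np.stack([c[:,0]/c[:,2]*p['fx']+p['cx'],c[:,1]/c[:,2]*p['fy']+p['cy']],-1)
def rect_map(p,x0,x1,y0,y1,z,res=0.0005):
    "orthorectified top view at height z; row0 = x1 (far), col0 = y1 (left)"
    xs=np.arange(x1,x0,-res);ys=np.arange(y1,y0,-res)
    X=np.stack(np.meshgrid(xs,ys,indexing='ij')+[np.full((len(xs),len(ys)),z)],-1) if 0 else np.stack([*np.meshgrid(xs,ys,indexing='ij'),np.full((len(xs),len(ys)),z)],-1)
    uv=proj(p,X.reshape(-1,3)).reshape(len(xs),len(ys),2).astype(np.float32)
    return cv2.remap(p['color'][:,:,::-1].copy(),uv[...,0],uv[...,1],cv2.INTER_CUBIC)
E
python3 - <<'E'
from h import *
for n in ('top','scene'):
    d=pickle.load(open(f'{n}0.pkl','rb'));p=d['p'];C=cloud(p)
    print(n,'cam',-np.array(p['R']).T@p['t'],p['fx'])
    for t in ('spacer','holder','nest','cover'):
        for r in d[t]:
            X=C[r['pixels']&(p['depth']>0)]; 
            print(t,r['point'],np.median(X,0).round(4),np.percentile(X[:,2],[5,50,95]).round(4),X.min(0).round(3),X.max(0).round(3))
d=pickle.load(open('top0.pkl','rb'));p=d['p']
c=[r for r in d['nest'] if r['point'][0]>200][0]
C=cloud(p);m=np.median(C[c['pixels']],0)
im=rect_map(p,m[0]-.1,m[0]+.1,m[1]-.14,m[1]+.14,.028,.0004)
cv2.imwrite('pics/nest.png',im)
h=np.median(C[d['holder'][0]['pixels']],0)
cv2.imwrite('pics/hold.png',rect_map(p,h[0]-.08,h[0]+.08,h[1]-.1,h[1]+.1,.032,.0003))
print(m,h)
E
```

```text
top cam [0.47619707 0.03242751 1.11984891] 430.8659664421697
spacer [368.4, 207.1] [ 0.5695 -0.1889  0.0691] [0.0485 0.0691 0.0726] [ 0.562 -0.209  0.022] [ 0.579 -0.177  0.075]
spacer [228.2, 207.9] [0.5789 0.1595 0.0279] [0.0211 0.0279 0.0315] [0.571 0.139 0.009] [0.587 0.185 0.033]
spacer [357.7, 175.0] [ 0.6596 -0.1701  0.0622] [0.0108 0.0622 0.0665] [ 0.645 -0.197 -0.001] [ 0.675 -0.154  0.068]
holder [365.5, 207.8] [ 0.5665 -0.1823  0.0099] [0.0028 0.0099 0.0347] [ 0.546 -0.247 -0.004] [ 0.597 -0.145  0.073]
holder [443.5, 183.8] [ 0.6299 -0.3929  0.0523] [0.0107 0.0523 0.0573] [ 0.611 -0.42  -0.001] [ 0.659 -0.378  0.059]
nest [127.6, 145.7] [0.7314 0.4054 0.0425] [0.0075 0.0425 0.0514] [ 0.646  0.259 -0.003] [0.832 0.564 0.055]
nest [227.6, 223.7] [0.5348 0.1627 0.0309] [0.0036 0.0309 0.0366] [ 0.48   0.056 -0.005] [0.603 0.268 0.041]
cover [127.0, 150.5] [0.7195 0.41   0.0488] [0.044  0.0488 0.0523] [0.665 0.304 0.01 ] [0.787 0.523 0.055]
cover [228.2, 225.7] [0.5281 0.1603 0.0341] [0.0306 0.0341 0.0373] [0.493 0.088 0.003] [0.568 0.231 0.041]
scene cam [ 1.20658055 -0.61733
[... 649 characters left out ...]
4  0.0158] [0.0031 0.0158 0.0348] [ 0.526 -0.244 -0.001] [ 0.596 -0.137  0.039]
nest [402.1, 183.0] [0.7533 0.3718 0.0428] [0.0094 0.0428 0.0533] [ 0.62   0.258 -0.   ] [0.828 0.541 0.057]
nest [299.2, 187.7] [0.5497 0.1361 0.0309] [0.0065 0.0309 0.0382] [ 0.456  0.054 -0.001] [0.602 0.25  0.041]
cover [300.2, 184.6] [0.5355 0.155  0.0361] [0.0291 0.0361 0.0388] [0.489 0.084 0.023] [0.571 0.236 0.041]
cover [403.1, 169.5] [0.7291 0.3987 0.0513] [0.0407 0.0513 0.054 ] [0.658 0.299 0.024] [0.779 0.533 0.057]
cover [218.6, 254.7] [ 0.5842 -0.209   0.0171] [0.0049 0.0171 0.0347] [ 0.536 -0.244  0.   ] [ 0.596 -0.139  0.039]
[0.53413246 0.16246953 0.03104421] [ 0.56612139 -0.18168042  0.00995931]
```

Run:
```python
from h import *
p=pickle.load(open('top0.pkl','rb'))['p'];C=cloud(p)
# height map around nest
Z=C[:,:,2]
for v in range(196,212,1): print(v,(Z[v,188:268:2]*1000).round().astype(int))
```

```text
196 [   0    7    1    2   -1    2    2    1   -1    0    0    2    2    1
   -2    0   -3   -1    0   -2   -2   -1   -2   -1 1120   -2    0   -5
    1   -1    1    2    4    1    2    2    1   -3    3    1]
197 [-3  2 -5  3  2 -3 -1  1  0 -2  4 -2  0  0 -3 -2 -4  0  2  1 -1  1  0  2
 -2  0  2 -1  1  1 -2  2  1 -3  1 -2 -1  0  0  0]
198 [   4   -1    2    1 1120    0    2   -1   -3    0   -3    1    0    1
    3   -2   -2   -2    0    0    1   -2   -2   -3    2   -1    0   -1
    1    0    3   -1   -1   26   26   29   26   -3    3   -1]
199 [-1 -3  0 -3  0  3 -1 -2 -3 -2  2  1 -3 -1  0  0 -1  0  1  2 -1 28 29 25
 27 28 30 27 27 28 29 26 27 27 26 26 27 -3  1 -1]
200 [ 0  0  3 -1  2 -1 -1 -1 28 26 28 26 27 28 31 29 27 29 30 28 28 26 25 31
 28 27 30 30 31 25 29 23 26 30 28 29 27 -1  2 -1]
201 [-1 -1  1 29 30 28 25 25 27 26 28 28 26 27 27 31 27 28 28 28 30 28 27 29
 34 28 28 27 27 28 30 28 28 26 31 26 27  0  2  2]
202 [ 2  1  0 29 28 30 28 27 28 29 29 29 29 28 26 26 27 29 24 27 26 29 27 28
 27 30 27 28 27 29 23 27 31 29 26 25 28 -4  0  5]
203 [-2 -2 -2 28 23 28 31 25 23 29 23 24 29 28 28
[... 636 characters left out ...]
 30
   30   28   27   31   29   30   28   31   29    0    2    2]
207 [-1  1 -1 28 31 22 26 26 32 27 27 28 29 28 26 29 27 26 29 26 30 28 31 27
 26 27 28 29 26 27 27 28 30 26 27 28 26  7  2 -1]
208 [ 2  2 -1 30 27 27 15 16 13  9  7  7  3  7  4 24 28 30 24 27 30 27 30 29
 27 30 28 27 28 27 28 30 29 32  7 28 26 -3  1  1]
209 [ 3 -1  0 29 29 25  7  9  5  7  1  3  7  6  5 27 32 27 29 28 26 17 21  9
 13 30 26 29 31 28 28 25 28 22 13 30 28  0 -3  1]
210 [ 1 -2 -3 28 24 25  6  7  6  7  7  7  5  7  5  5  6  7  7  8  6  6  6  7
  7 13 13 10 10  5  4  3 10  9  7 30 26  0  2  1]
211 [ 3 -2  3 24 30 27  5  8  7  6  5  7  6  7  6  4  4  6 12  7  9  6  9  6
  4 37 32 32 31 34 31 34 32 35  5 27 28  7  4  6]
```

View pics/nest.png

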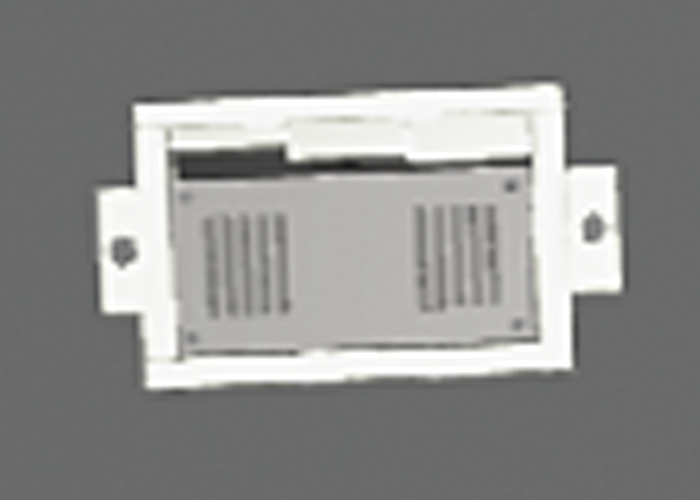

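View pics/hold.png

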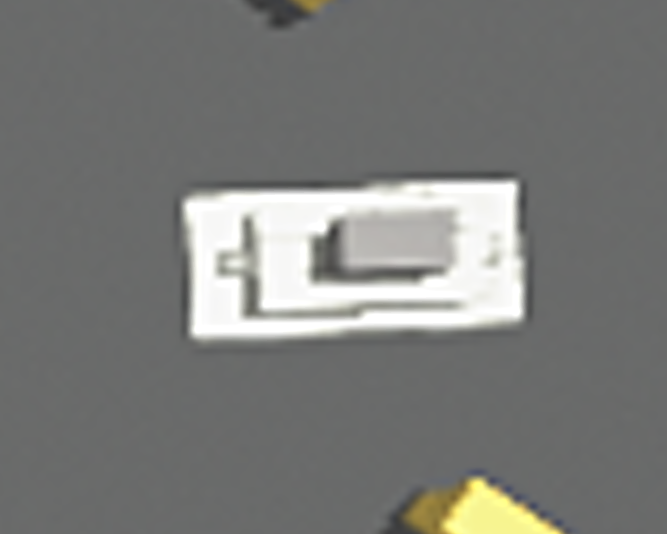

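```bash
cat > fit.py <<'E'
from h import *
from scipy.optimize import minimize
S=4
def box(x0,x1,y0,y1,z0,z1): return np.array([[x,y,z] for z in (z0,z1) for x in (x0,x1) for y in (y0,y1)])
def tf(P,q):
    c,s=np.cos(q[2]),np.sin(q[2]); P=np.array(P,float)
    return np.c_[P[:,0]*c-P[:,1]*s+q[0],P[:,0]*s+P[:,1]*c+q[1],P[:,2]]
def render(p,q,prims,roi,bg):
    u0,u1,v0,v1=roi; im=np.full(((v1-v0)*S,(u1-u0)*S),bg,np.float32)
    for P,val in prims:
        uv=(proj(p,tf(P,q))+.5-[u0,v0])*S-.5
        cv2.fillConvexPoly(im,cv2.convexHull((uv*16).round().astype(np.int32)),float(val),shift=4)
    im=cv2.GaussianBlur(im,(0,0),S*.5)
    return cv2.resize(im,(u1-u0,v1-v0),interpolation=cv2.INTER_AREA)
def fit(p,q0,prims,roi,bg,wmask=None):
    u0,u1,v0,v1=roi; I=cv2.cvtColor(p['color'],cv2.COLOR_RGB2GRAY)[v0:v1,u0:u1].astype(float)
    f=lambda q:np.clip(np.abs(render(p,q,prims,roi,bg)-I),0,60).mean()
    best=None
    for dx in (-.004,0,.004):
        for dy in (-.004,0,.004):
            r=minimize(f,q0+np.array([dx,dy,0]),method='Nelder-Mead',options=dict(initial_simplex=q0+np.array([dx,dy,0])+np.array([[0,0,0],[.004,0,0],[0,.004,0],[0,0,.04]]),xatol=1e-5,fatol=1e-3))
            if best is None or r.fun<best.fun: best=r
    return best,I,render(p,best.x,prims,roi,bg)
def rc(x0,x1,y0,y1,z): return box(x0,x1,y0,y1,z,z)
W,G,D=240,165,40
nest=[(box(-.025,.025,-.105,.105,0,.006),W),(box(-.057,.057,-.085,.085,0,.028),W),
 (rc(-.047,.047,-.074,.074,.028),D)]
def stop(y,t): return (box(.047-t,.047,y-.024,y+.024,.015,.028),W)
nest+=[stop(.048,.009),stop(0,.015),stop(-.048,.018),(box(-.045,.025,-.072,.072,.028,.034),G)]
hold=[(box(-.022,.022,-.05,.05,0,.012),W),(box(-.011,.011,-.03,.03,.0,.032),W)]
E
python3 - <<'E'
from fit import *
for n,roi,roih in (('top',(180,276,190,255),(335,395,195,228)),('scene',(262,345,155,215),(190,248,215,275))):
    p=pickle.load(open(n+'0.pkl','rb'))['p']
    for bg in (np.median(cv2.cvtColor(p['color'],cv2.COLOR_RGB2GRAY)[220:260,290:310]),):
        b,I,Rr=fit(p,np.array([.536,.1615,.04]),nest,roi,bg)
        print(n,bg,b.x,b.fun)
        cv2.imwrite(f'pics/fit_{n}.png',cv2.resize(np.hstack([I,Rr,np.abs(I-Rr)]).astype(np.uint8),None,fx=2.7,fy=2.7,interpolation=cv2.INTER_NEAREST))
    u0,u1,v0,v1=roih
    cv2.imwrite(f'pics/h_{n}.png',cv2.resize(p['color'][v0:v1,u0:u1,::-1],None,fx=9,fy=9,interpolation=cv2.INTER_CUBIC))
E
```

```text
top 107.0 [0.54012182 0.16167072 0.04538069] 11.196895071176382
scene 128.0 [0.53638139 0.16684792 0.04754586] 9.605088965481064
```

View pics/fit_top.png

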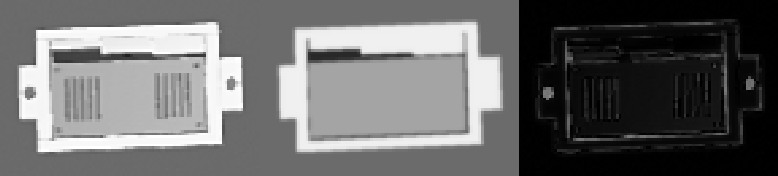

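View pics/fit_scene.png

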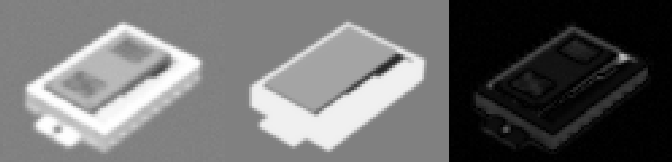

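View pics/h_scene.png

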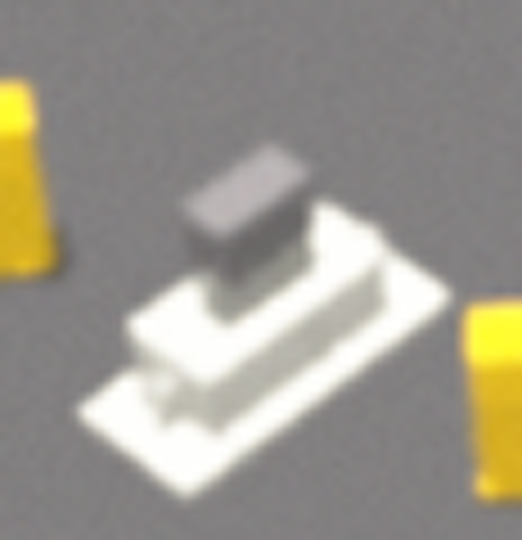

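View pics/h_top.png

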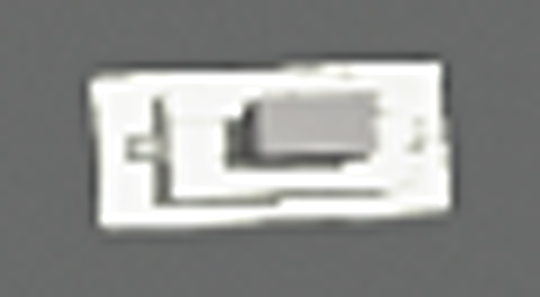

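Run:
```python
from fit import *
for n,roih in (('top',(335,395,195,228)),('scene',(190,248,215,275))):
    p=pickle.load(open(n+'0.pkl','rb'))['p']
    bg=107 if n=='top' else 128
    pr=[(box(-.022,.022,-.05,.05,0,.008),W),(box(-.013,.013,-.03,.03,0,.032),W-10)]
    if n=='scene': pr+=[(box(-.005,.005,-.017,.017,.03,.05),150)]
    pr+=[(box(-.009,.009,-.017,.017,.048,.07),110 if n=='scene' else 90),(rc(-.009,.009,-.017,.017,.07),165)]
    b,I,Rr=fit(p,np.array([.569,-.189,.04]),pr,roih,bg)
    print(n,b.x,b.fun)
    # spacer top only, from silhouette-free approach
    b2,_,_=fit(p,b.x,pr[-2:],tuple(np.array(roih)+([27-5,-18,10,-15] if n=='top' else [0,0,0,0])),W) if n=='top' else (b,0,0)
    print(' block only',b2.x,b2.fun)
    cv2.imwrite(f'pics/fith_{n}.png',cv2.resize(np.hstack([I,Rr,np.abs(I-Rr)]).astype(np.uint8),None,fx=4,fy=4,interpolation=cv2.INTER_NEAREST))
```

```text
top [ 0.57067665 -0.19316036  0.05707107] 9.93332520301896
 block only [ 0.56924804 -0.19336824  0.07506608] 20.27512459754944
scene [ 0.56865698 -0.1916187   0.05437602] 8.989907529984398
 block only [ 0.56865698 -0.1916187   0.05437602] 8.989907529984398
```

View pics/fith_top.png

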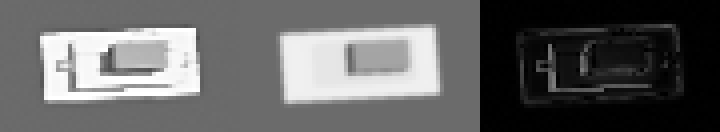

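View pics/fith_scene.png

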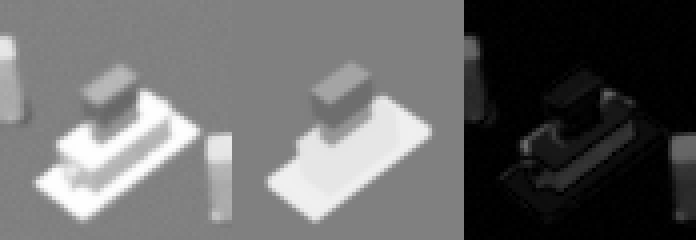

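```bash
cat >> h.py <<'E'
from scipy.spatial.transform import Rotation as Ro
def ori(yaw,flip=1):
    y=flip*np.array([np.cos(yaw),np.sin(yaw),0]); x=np.array([0,0,-1.]); z=np.cross(x,y)
    return Ro.from_matrix(np.stack([x,y,z],1)).as_rotvec()
def st(arm,l=''):
    s=arm.get_state(); print(l,round(s['time_s'],2),'pos',np.round(s['position'],4),'F',np.round(s['force'],1),'T',np.round(s['torque'],2),'w',round(s['width'],4)); return s
E
python3 - <<'E'
from cell import arm
from h import *
for f in (1,-1):
    print(arm.inverse_kinematics([.5697,-.1925,.16],ori(.055,f)),arm.inverse_kinematics([.54,.16,.16],ori(.046,f)))
E
```

```text
[-4.11098193e-01  1.94585961e-01  1.58966781e+00 -4.44089210e-16
  1.35733889e+00 -4.66098193e-01] [0.1970215  0.0946901  1.69964598 0.         1.34725657 0.1510215 ]
None None
```

Run:
```python
from cell import arm
from h import *
o=ori(.055); P=np.array([.5697,-.1925])
arm.gripper_to(.045,40)
arm.goto([*P,.16],o); st(arm,'above')
arm.movel([*P,.060],feed=.1); st(arm,'down')
p=arm.camera('scene'); pickle.dump(p,open('s1.pkl','wb'))
cv2.imwrite('pics/s1.png',cv2.resize(p['color'][180:290,150:300,::-1],None,fx=5,fy=5,interpolation=cv2.INTER_CUBIC))
```

```text
above 3.01 pos [ 0.5696 -0.1936  0.1604] F [-0.2  0.2  0.6] T [ 0.02 -0.   -0.02] w 0.0448
down 4.16 pos [ 0.5704 -0.1928  0.061 ] F [ 0.   0.5 -0. ] T [-0.    0.04 -0.05] w 0.0449
```

View pics/s1.png

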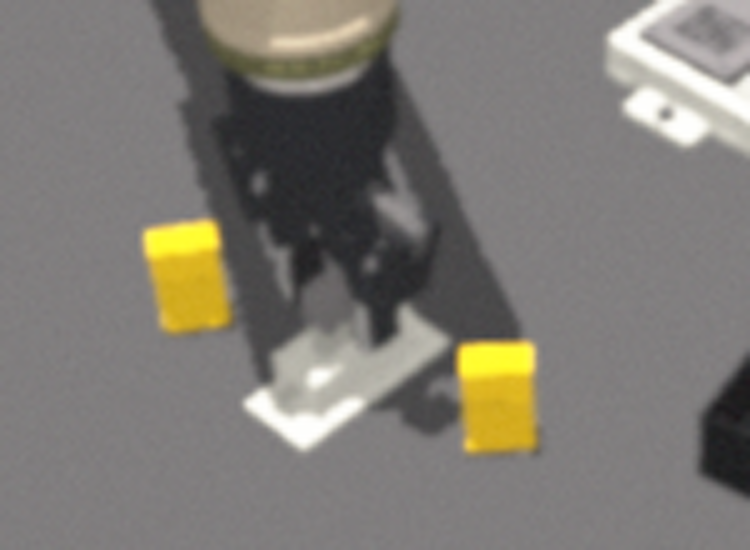

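The two fingers (about (305,275) and (385,290) in the crop) straddle the spacer across its thin side, so I'll close.

Run:
```python
from cell import arm
from h import *
arm.gripper_to(.0,60); st(arm,'closed')
arm.wait(.2); s=st(arm,'closed')
P=s['position']
# state positions are noisy; command relative to commanded target
arm.movel([.5697,-.1925,.068],feed=.02); st(arm,'pull8')
arm.movel([.5697,-.1925,.130],feed=.06); st(arm,'up')
p=arm.camera('scene'); q=arm.camera('top'); pickle.dump((p,q),open('s2.pkl','wb'))
cv2.imwrite('pics/s2.png',cv2.resize(p['color'][180:290,150:300,::-1],None,fx=5,fy=5,interpolation=cv2.INTER_CUBIC))
```

```text
closed 4.57 pos [ 0.5703 -0.1927  0.0608] F [-0.1 -0.7  3.7] T [ 0.07 -0.07 -0.  ] w 0.0172
closed 4.77 pos [ 0.5703 -0.1927  0.0608] F [0.7 0.6 5.8] T [ 0.01 -0.12 -0.03] w 0.0167
pull8 5.32 pos [ 0.5696 -0.1924  0.0678] F [ 2.9  0.6 -2.2] T [ 0.02 -0.47 -0.  ] w 0.0174
up 6.5 pos [ 0.5693 -0.1923  0.1294] F [-0.  -0.6 -0.5] T [-0.02 -0.01 -0.03] w 0.0171
```

View pics/s2.png

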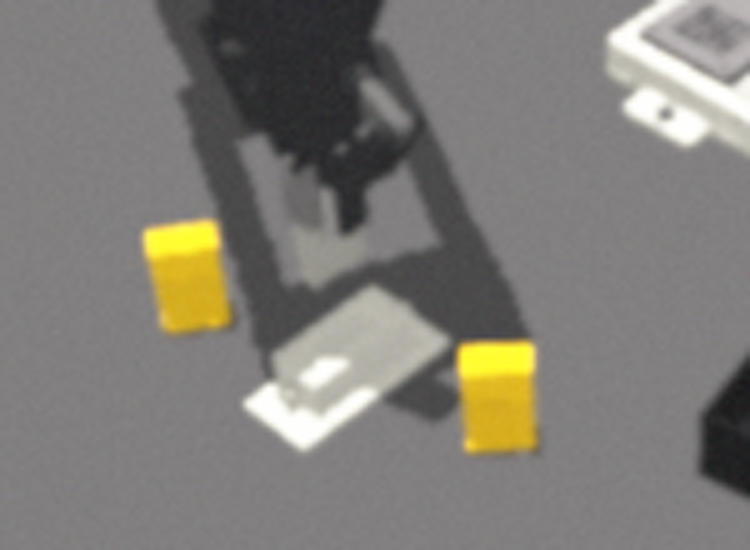

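Spacer is out and held (blade at crop (330,260)). Next I'll hover it over the gap and check the relative position.

Run:
```python
from cell import arm
from fit import *
q=np.array([.539,.163,.046]); g=tf([[.0315,.048,0]],q)[0]; print(g)
o=ori(q[2])
arm.goto([g[0],g[1],.150],o); st(arm)
arm.movel([g[0],g[1],.100],feed=.08); st(arm,'hover')
p=arm.camera('scene'); t=arm.camera('top'); pickle.dump((p,t),open('s3.pkl','wb'))
cv2.imwrite('pics/s3.png',cv2.resize(p['color'][130:230,250:360,::-1],None,fx=6,fy=6,interpolation=cv2.INTER_CUBIC))
cv2.imwrite('pics/t3.png',cv2.resize(t['color'][185:260,180:280,::-1],None,fx=7,fy=7,interpolation=cv2.INTER_CUBIC))
```

```text
[0.56825946 0.21239771 0.        ]
 8.1 pos [0.5686 0.2113 0.1499] F [ 0.9 -0.9 -1.3] T [-0.03 -0.03  0.04] w 0.0171
hover 8.88 pos [0.5685 0.2125 0.1002] F [ 0.5 -0.1 -0.3] T [ 0.02  0.03 -0.03] w 0.0173
```

View pics/s3.png

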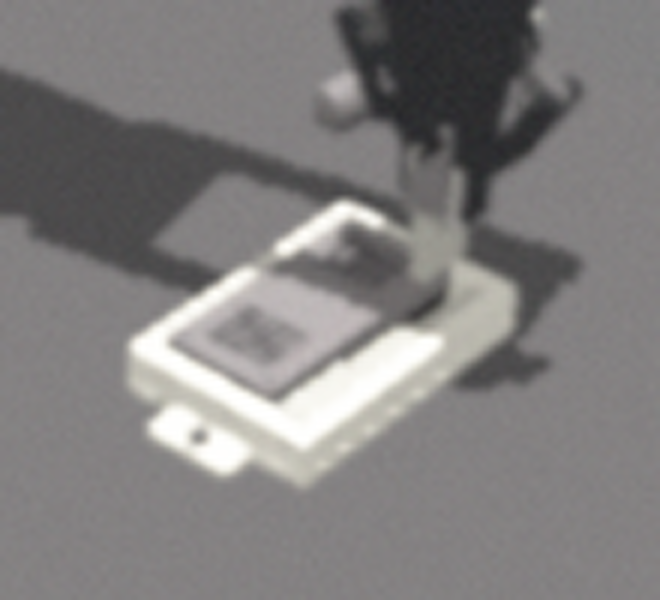

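View pics/t3.png

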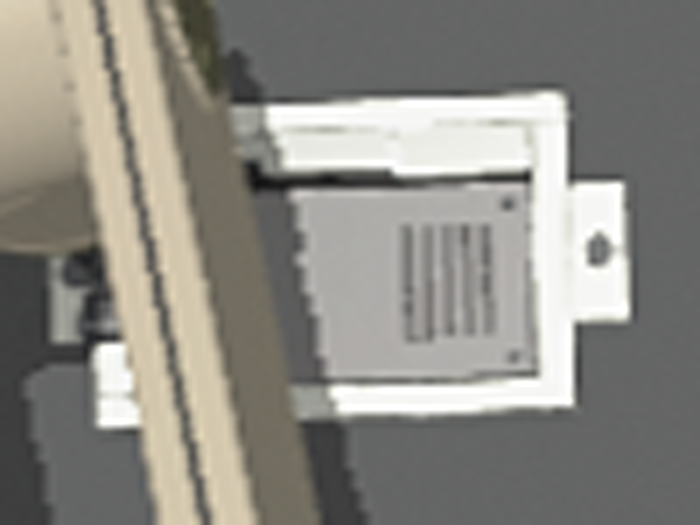

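Run:
```python
from fit import *
p,t=pickle.load(open('s3.pkl','rb'))
def draw(qn,qs,zf,name,f=7,u0=270,u1=370-15,v0=150,v1=222):
    im=cv2.resize(p['color'][v0:v1,u0:u1,::-1],None,fx=f,fy=f,interpolation=cv2.INTER_CUBIC)
    def pl(P,q,c):
        uv=((proj(p,tf(P,q))-[u0,v0]+.5)*f*16-8).astype(np.int32); cv2.polylines(im,[uv],True,c,1,cv2.LINE_AA,4)
    r=lambda a,b,c,d,z:[[a,c,z],[b,c,z],[b,d,z],[a,d,z]]
    pl(r(-.057,.057,-.085,.085,.028),qn,(0,0,255))
    pl(r(-.045,.025,-.072,.072,.034),qn,(255,0,0))
    pl(r(.025,.038,.024,.072,.028),qn,(0,200,0))
    pl(r(-.005,.005,-.017,.017,zf+.005),qs,(0,255,255)); pl(r(-.0025,.0025,-.0145,.0145,zf),qs,(0,255,255)); pl(r(-.009,.009,-.017,.017,zf+.042),qs,(255,255,0)); pl(r(-.009,.009,-.017,.017,zf+.064),qs,(255,255,0))
    cv2.imwrite(name,im)
qs=[.5685,.2125,.046]
draw([.5364,.1668,.0475],qs,.0455,'pics/ov_a.png')
draw([.539,.163,.046],qs,.0455,'pics/ov_b.png')
```

```text
(no output)
```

View pics/ov_a.png

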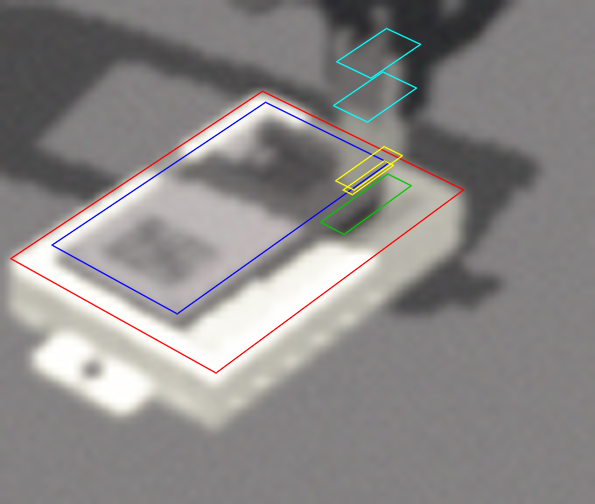

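View pics/ov_b.png

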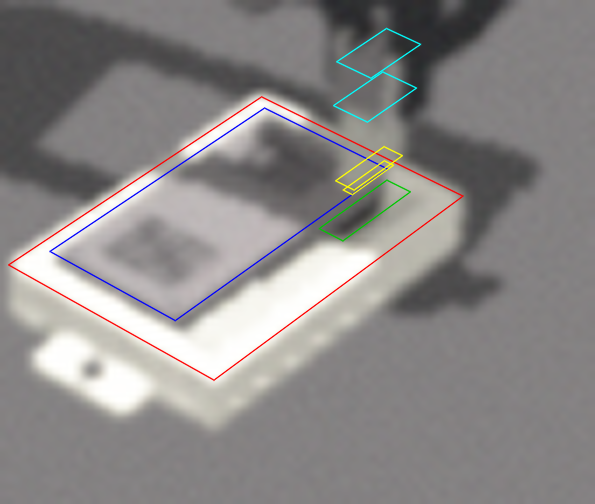

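Run:
```python
from fit import *
p,t=pickle.load(open('s3.pkl','rb'))
u0,u1,v0,v1=308,338,145,190;f=13
im=cv2.resize(p['color'][v0:v1,u0:u1,::-1],None,fx=f,fy=f,interpolation=cv2.INTER_CUBIC)
im=np.clip((im.astype(float)-30)*1.5,0,255).astype(np.uint8); im2=im.copy()
for P,c in ((box(-.009,.009,-.017,.017,.042,.064),(255,255,0)),(box(-.005,.005,-.017,.017,.005,.042),(0,255,255)),(rc(-.0025,.0025,-.0145,.0145,0),(0,0,255))):
    P=P+[0,0,.0455]; h=cv2.convexHull(((proj(p,tf(P,[.5685,.2125,.046]))-[u0,v0]+.5)*f*16-8).astype(np.int32))
    cv2.polylines(im2,[h],True,c,1,cv2.LINE_AA,4)
cv2.imwrite('pics/z3.png',np.hstack([im,im2]))
```

```text
(no output)
```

View pics/z3.png

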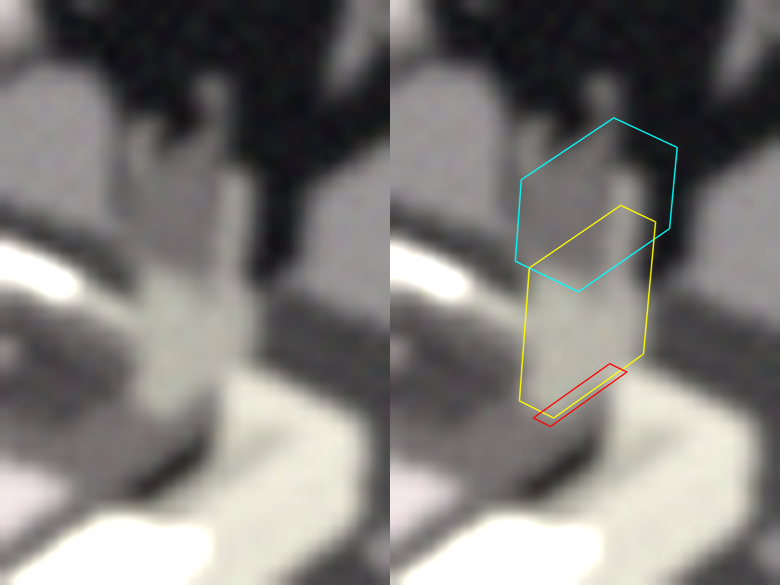

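Run:
```python
from fit import *
p=pickle.load(open('scene0.pkl','rb'))['p']
g=cv2.cvtColor(p['color'],cv2.COLOR_RGB2GRAY)
def prims(y):
    a,b,c=.057,.085,.028
    L=[(box(-.025,.025,-.105,-.08,0,.006),225),(box(-a,a,-b,b,0,c),240),
     (np.array([[a,-b,0],[a,b,0],[a,b,c],[a,-b,c]]),195),(np.array([[-a,-b,0],[a,-b,0],[a,-b,c],[-a,-b,c]]),225),
     (rc(-a,a,-b,b,c),248),(rc(-.047,.047,-.074,.074,c),70),
     (rc(.038,.047,.024,.072,c),248),(rc(.032,.047,-.024,.024,c),248),(rc(.029,.047,-.072,-.024,c),248),
     (box(-.045,.025,-.072,.072,c,.034),110),(rc(-.045,.025,-.072,.072,.034),175)]
    return L
roi=(262,345,155,215)
b,I,Rr=fit(p,np.array([.538,.164,.046]),prims(0),roi,128); print(b.x,b.fun)
cv2.imwrite('pics/fit_scene2.png',cv2.resize(np.hstack([I,Rr,np.abs(I-Rr)]).clip(0,255).astype(np.uint8),None,fx=3,fy=3,interpolation=cv2.INTER_NEAREST))
q=b.x; print(tf([[.0315,.048,0]],q))
t=pickle.load(open('top0.pkl','rb'))['p']
P=prims(0)
P=[(box(-.025,.025,-.105,.105,0,.006),245)]+P[1:]
P=[(a,248 if v in(240,195,225) else v) for a,v in P]
b,I,Rr=fit(t,np.array([.538,.164,.046]),P,(180,276,190,255),107); print(b.x,b.fun,tf([[.0315,.048,0]],b.x))
```

```text
[0.53841309 0.1656833  0.03675295] 7.749623107910156
[[0.56812807 0.21480835 0.        ]]
[0.53987617 0.16176    0.04382765] 9.291841861529228 [[0.56924287 0.21109404 0.        ]]
```

View pics/fit_scene2.png

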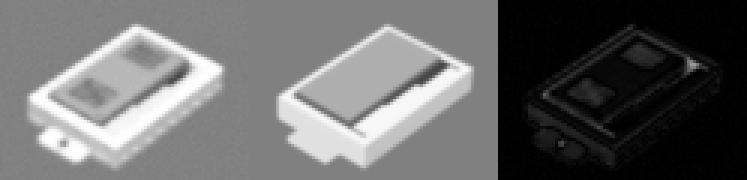

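Both cameras put the gap within about 1–2 mm of the current hover, so I'll descend while watching the force.

Run:
```python
from cell import arm
from h import *
g=[.5687,.213]
arm.movel([*g,.092],ori(.044),feed=.06); st(arm)
for z in np.arange(.088,.0589,-.004):
    arm.movel([*g,z],feed=.04); s=st(arm,f'{z:.3f}')
    F=np.array(s['force'])
    if F[2]>8 or np.hypot(*F[:2])>12: print('stop');break
p=arm.camera('scene'); pickle.dump(p,open('s4.pkl','wb'))
cv2.imwrite('pics/s4.png',cv2.resize(p['color'][130:230,260:360,::-1],None,fx=6,fy=6,interpolation=cv2.INTER_CUBIC))
```

```text
9.26 pos [0.5682 0.2129 0.0913] F [ 0.3 -0.2 -0.7] T [0.04 0.05 0.03] w 0.0174
0.088 9.51 pos [0.5684 0.213  0.0876] F [ 0.2 -0.2 -1.3] T [-0.03 -0.02  0.05] w 0.0172
0.084 9.76 pos [0.5684 0.2129 0.0836] F [ 0.   0.1 -0.2] T [-0.01 -0.03 -0.02] w 0.0172
0.080 10.01 pos [0.5684 0.2129 0.0795] F [-0.2  0.4 -1.2] T [ 0.01 -0.01  0.01] w 0.0173
0.076 10.26 pos [0.5684 0.2129 0.0755] F [ 0.3  0.1 -0.2] T [ 0.01  0.05 -0.06] w 0.0168
0.072 10.51 pos [0.5684 0.2129 0.0715] F [-0.4 -0.  -1.8] T [ 0.01 -0.    0.05] w 0.0172
0.068 10.76 pos [0.5684 0.2129 0.0675] F [-0.3 -0.1 -0.5] T [ 0.02 -0.01  0.01] w 0.0173
0.064 11.01 pos [0.5684 0.2129 0.0636] F [ 0.4 -0.5 -0.7] T [-0.06 -0.04  0.06] w 0.0172
0.060 11.26 pos [0.5695 0.2132 0.0608] F [-0.5  0.4  3. ] T [0.03 0.07 0.01] w 0.0172
```

View pics/s4.png

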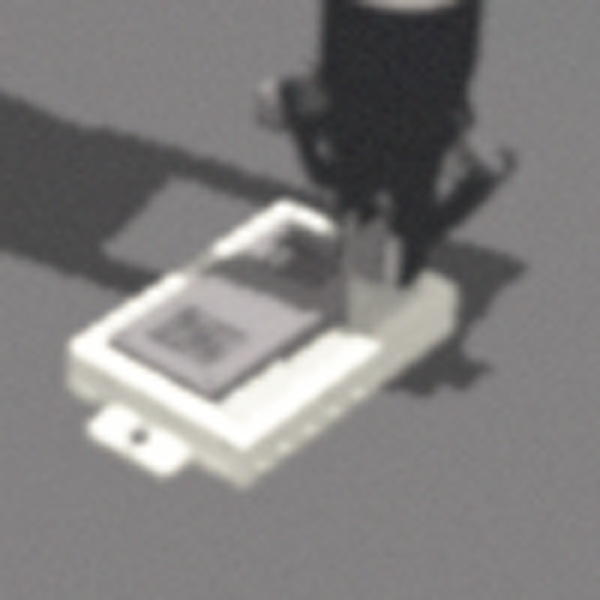

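Spacer is down: TCP 0.0608 with 3 N contact, the same height as in the holder. I'll release it and rise.

Run:
```python
from cell import arm
from h import *
arm.gripper_to(.040); st(arm,'open'); arm.wait(.3)
arm.movel([.5687,.213,.125],feed=.1); st(arm,'up')
arm.goto([.40,-.02,.2],ori(.044)); 
p=arm.camera('scene'); t=arm.camera('top'); pickle.dump((p,t),open('s5.pkl','wb'))
a=cv2.resize(p['color'][150:220,260:350,::-1],(790//2,300),interpolation=cv2.INTER_CUBIC)
b=cv2.resize(t['color'][185:260,180:280,::-1],(395,300),interpolation=cv2.INTER_CUBIC)
cv2.imwrite('pics/s5.png',np.hstack([a,b])); st(arm)
```

```text
open 11.66 pos [0.5684 0.2129 0.0596] F [-0.1 -0.4  0.2] T [-0.05  0.   -0.01] w 0.0402
up 12.76 pos [0.5683 0.2129 0.1244] F [-0.3  0.2 -0.7] T [-0.   -0.01 -0.06] w 0.04
 14.0 pos [ 0.4004 -0.0194  0.1998] F [ 0.2 -0.  -0.6] T [-0.02  0.02  0.04] w 0.0402
```

View pics/s5.png

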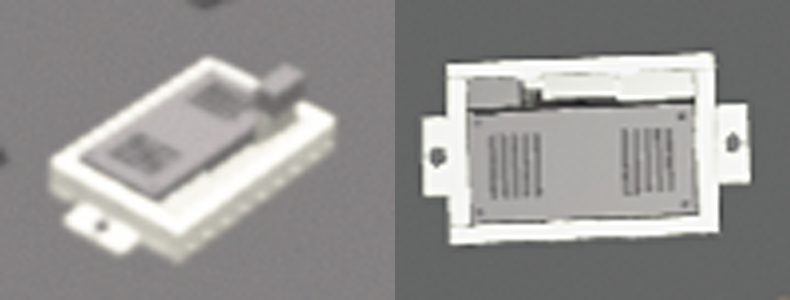

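The spacer stands upright in the thin-stop gap (scene (280,95), top (497,92)). I'll check its height and pose numerically.

Run:
```python
from fit import *
p,t=pickle.load(open('s5.pkl','rb'))
C=cloud(t); 
uv=proj(t,[[.569,.212,.07]])[0].round().astype(int); print(uv)
Zp=C[uv[1]-2:uv[1]+3,uv[0]-4:uv[0]+5]; print('block top z',np.median(Zp[...,2]))
B=C[190:215,190:222]; m=(B[...,2]>.06)&(B[...,2]<.08); X=B[m]; print(m.sum(),X.min(0),X.max(0),(X.min(0)+X.max(0))/2)
Cs=cloud(p)[140:200,290:345]; m=(Cs[...,2]>.064)&(Cs[...,2]<.08); X=Cs[m]; print(m.sum(),np.percentile(X,[2,98],axis=0).mean(0),np.median(X,0))
# relative fit in nest frame, top: frame edges at z .028
P=nest+[(box(-.009+.0315,.009+.0315,-.017+.048,.017+.048,.048,.07),90),(rc(.0225,.0405,.031,.065,.07),150)]
u0,u1,v0,v1=roi=(180,276,190,255); I=cv2.cvtColor(t['color'],cv2.COLOR_RGB2GRAY)[v0:v1,u0:u1].astype(float)
q=np.array([.53988,.16176,.0438])
def f(d):
    L=nest+[(box(d[0]-.009,d[0]+.009,d[1]-.017,d[1]+.017,.048,.07),90),(rc(d[0]-.009,d[0]+.009,d[1]-.017,d[1]+.017,.07),150)]
    return np.clip(np.abs(render(t,q,L,roi,107)-I),0,60).mean()
print(min(((f((a,b)),round(a,4),round(b,4)) for a in np.arange(.026,.038,.0005) for b in np.arange(.036,.060,.001))))
```

```text
[204 208]
block top z 0.07035020433074818
109 [0.56077735 0.19376876 0.06001397] [0.58006423 0.22759362 0.07573799] [0.57042079 0.21068119 0.06787598]
61 [0.571745   0.21091607 0.0702558 ] [0.57301871 0.20809386 0.07160686]
(np.float64(12.356365545590718), np.float64(0.0325), np.float64(0.049))
```

Spacer top is at 70 mm (foot on the floor), about 1 mm off mid-gap. Now I'll press the cover.

Run:
```python
from cell import arm
from fit import *
c=tf([[-.012,-.012,0]],[.539,.163,.044])[0][:2]
arm.gripper_to(0,30); st(arm,'closed')
arm.goto([*c,.11],ori(.044)); st(arm,'above')
arm.movel([*c,.062],feed=.08); st(arm,'62')
for z in np.arange(.060,.0439,-.001):
    arm.movel([*c,z],feed=.03); arm.wait(.05); s=st(arm,f'{z:.3f}')
    if s['force'][2]>16: print('stop');break
```

```text
closed 14.47 pos [ 0.4    -0.0199  0.2   ] F [-0.7 -0.   0.5] T [-0.04  0.05 -0.01] w 0.0003
above 15.38 pos [0.5274 0.1498 0.1104] F [ 0.4  0.4 -0.3] T [ 0.04 -0.   -0.  ] w -0.0001
62 16.13 pos [0.5276 0.1505 0.062 ] F [-1.  -1.   0.9] T [0.01 0.01 0.01] w 0.0004
0.060 16.43 pos [0.5278 0.1506 0.0603] F [ 0.2 -0.4  0.6] T [0.05 0.02 0.  ] w 0.0002
0.059 16.73 pos [0.5275 0.1505 0.059 ] F [-0.3 -0.  -0.1] T [ 0.01 -0.01 -0.01] w -0.0003
0.058 17.03 pos [0.5275 0.1505 0.0579] F [-0.5  0.2 -0.8] T [ 0.02 -0.    0.05] w 0.0001
0.057 17.33 pos [0.5275 0.1505 0.0569] F [-0.6 -0.2 -0.6] T [-0.03  0.01  0.01] w -0.0001
0.056 17.63 pos [0.5277 0.1505 0.0561] F [-0.1  0.5  0.1] T [ 0.   -0.03 -0.06] w -0.0002
0.055 17.93 pos [0.5277 0.1505 0.0552] F [-0.9 -0.3  3.1] T [0.03 0.04 0.05] w -0.0001
0.054 18.23 pos [0.5277 0.1505 0.0542] F [-0.5 -0.7  4.7] T [-0.03  0.04 -0.  ] w -0.0
0.053 18.53 pos [0.5277 0.1505 0.0531] F [0.4 0.  4.5] T [0.   0.09 0.01] w -0.0001
0.052 18.83 pos [0.5277 0.1505 0.0522] F [-0.3 -1.   5.7] T [-0.02  0.15 -0.02] w 0.0002
0.051 19.13 pos [0.5277 0.1505 0.0513] F [-1.7 -0.3  6.4] T [-0.04  0.22 -0.01] w 0.0001
0.050 19.43 pos [0.5277 0.1505 0.0504] F [-1.1 -1.4  6.6] T [-0.04  0.36  0.09] w 0.0002
0.049 19.73 pos [0.5278 0.1505 0.05  ] F [-5.2 -1.5 12.7] T [-0.2   0.77 -0.  ] w -0.0001
0.048 20.03 pos [0.5279 0.1506 0.0499] F [-8.9 -1.6 21.8] T [-0.39  1.55  0.01] w 0.0004
stop
```

Run:
```python
from cell import arm
from h import *
arm.wait(.8); st(arm,'hold')
p=arm.camera('scene'); cv2.imwrite('pics/s6.png',cv2.resize(p['color'][130:230,260:360,::-1],None,fx=6,fy=6,interpolation=cv2.INTER_CUBIC))
```

```text
hold 20.83 pos [0.5279 0.1506 0.0499] F [-8.4 -1.5 21.9] T [-0.34  1.6   0.04] w -0.0005
```

View pics/s6.png

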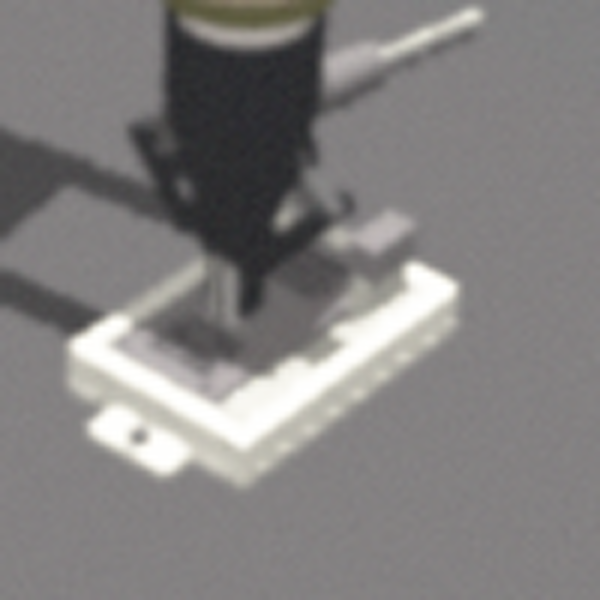

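The cover is flush under the closed fingers (250,300), and the spacer stands clear at (385,245). I'll hand it in.

```bash
python3 -c "
from cell import arm
arm.hand_in()"
```

```text
the job is handed in; nothing more can be done
```

I pulled the spacer out of its holder, stood it in the 13 mm gap at the thin stop of the smaller nest and let go. I then pressed the cover down with the closed fingertips and handed in while still holding it. No verdict was reported.

- **Spacer:** Before the cover was pressed, its top measured 70 mm above the bench, so the foot was on the floor. It stood about 1 mm off mid-gap both across and along. In the last picture it was still upright and clear of the fingers.
- **Cover:** The fingertips reached the stop at 28 mm, level with the frame. They held there for 0.8 s with about 22 N of upward reaction, plus about 8 N sideways once against the stop.
- **Disagreement:** The two cameras' estimates of the gap differed by about 1 mm across and 4 mm along. I used a point between them, and the spacer went in without noticeable contact until it reached the floor.
- **Bystanders:** I did not re-measure the bin, jar or screwdriver at the end. The arm never worked close to them and no unexpected contact force showed up.
- **Time:** The robot's clock stood at about 21 s of the 51 s allowed.

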